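# Set the carriage to its flag with the play taken out

## Task

Using the crank of the tilted handwheel only, set the stage's carriage so that its pointer stands exactly over the tip of the flag. The drive has play, so wind clockwise until the pointer is at least a centimetre past the flag to the right, and then come back anticlockwise to the flag, finishing on that movement so that the play stays taken up. Do not touch the carriage or shift the flag, leave the flask and the small bottle where they stand, and let go of the crank at the end.

Things in the scene. Friction and masses are not known exactly. Their poses are not given: they have to be found in the camera images.
- stage: Grey stage fixed to the worktop, 242 (x) x 236 (y) x 324 mm. Origin under its middle; x to its back, y to its left, z up. Black handwheel on the sloping front. A light bar runs left-right above the wheel (stage x -0.088 to -0.068, 310 to 324 mm high): a tool pointing straight down fouls it when the crank passes the top, so lean it back along the wheel's axis.
- wheel_centre (a point): Point on the wheel's axis, 34 mm out from its face: centre of the circle of crank_mid; at (-0.099, 0, 0.1294) in the stage's frame. The wheel is 122 mm in diameter. Its axis leans 30 degrees from vertical to the operator: (-0.5, 0, 0.866) in the stage's frame, out of the wheel. (0.866, 0, 0.5) points to the top of the wheel, stage +y to its left.
- crank_mid (a point): Middle of the crank grip, round, grey, 26 mm diameter, along the wheel's axis from 4 to 57 mm out of its face (this point 34 mm out). Circles wheel_centre at 44 mm radius; spins on its pin, so the gripper need not turn. Starts left or lower left; clockwise takes it over the top to the right and the carriage to the right. Turning takes about 7 N at the grip, within the play 1.5 N.
- handwheel (a joint): Where the wheel stands in its play, rad. Turned clockwise it goes to +0.2, then drives the carriage to the right (stage -y), 25 mm per rad; turned back anticlockwise it runs freely through the play (0.4 rad) to -0.2 and only then drives the carriage to the left. By friction, wheel and carriage stay where they are left.
- carriage: White carriage plate 100 (x) x 80 (y) x 12 mm with a covered dish fixed on it, travel about 115 mm; its top is 250 mm above the worktop. Moved by the handwheel only; not to be touched. Axes as the stage's; origin under the plate in line with the pointer.
- index_tip (a point): Tip of the dark steel pointer that hangs down in front of the carriage, 252 mm above the worktop; moves with the carriage.
- flag_tip (a point): Tip of the dark upright pointer on the flag, a small white clip (26 mm wide) on the front of the deck, 250 mm above the worktop, in the same upright plane as the carriage's pointer; axes as the stage's. The flag always stands to the right of where the pointer starts (35 to 82 mm).
- flask_mid (a point): Conical glass flask, 63 mm diameter at the foot and 109 mm high, standing loose to the right of the stage; point half-way up. Bystander.
- bottle_mid (a point): Small glass bottle with a ribbed cap, 46 mm diameter and 86 mm high, standing loose to the left of the stage; point half-way up. Bystander.

How it is judged:
On the way:
1. the carriage's pointer has been wound past the flag, at least 8 mm to its right (y of index_tip in the frame of flag_tip below -0.008 m), for 0.1 s.
At the end, for the whole second after the job is handed in: The carriage's pointer is within 4 mm of the flag's tip (left-right), at rest, and the wheel stands at the anticlockwise end of its play (handwheel below -0.1 rad), so that the last movement was the return (y of index_tip in the frame of flag_tip between -0.004 and 0.004 m and value of joint handwheel below -0.1 rad and linear speed of carriage below 0.005 m/s); the robot touches nothing.
It fails at once if the robot pushes on the carriage (contact force between any of the fingers, the arm and carriage above 2 N).
It fails at once if the flag is shifted by more than 4 mm (distance of flag_tip from where it was at the start of the episode above 0.004 m).
It fails at once if the flask is moved by more than 40 mm (distance of flask_mid from where it was at the start of the episode above 0.04 m).
It fails at once if the small bottle is moved by more than 40 mm (distance of bottle_mid from where it was at the start of the episode above 0.04 m).
It also fails if it takes over 56 s, if anything falls off the work surface, if the arm or the gripper's body presses on something with over 40 N, if the wrist force passes 120 N, or if a joint passes its speed limit or range.

## Robot

A 6-joint arm with a two-finger parallel gripper is mounted at the origin on a cart in front of the work surface, level with it; the furniture and walls round the work are solid. World frame = base frame: x ahead of the robot, y to its left, z up, the work surface at z = 0. Lengths are in m, angles in rad, forces in N, time in s.
With the tool pointing down it reaches from about 0.325 to 0.775 m from the base axis. Payload 9.3 kg.
Tool frame: the origin (TCP) lies midway between the tips of the shut fingers; the grasp point (between the pads) lies 19 mm behind it; x points along the fingers, y is the direction in which the jaws open and shut, and the axes are right-handed (so a half turn about x gives the same grasp; the last joint's range is limited). The gripper opens to 85 mm and grips with 20 to 120 N. Pads are 22 mm wide; open, the fingers measure 114 mm over their backs; the gripper's body (76 mm by 85 mm) begins 54 mm behind the grasp point. The pads swing forward as they close: fully open they stand 13 mm farther back than shut.
Start: joints at [1.106, 0.259, 0.021, 1.334, 0, 1.418], TCP at [0.169, 0.523, 0.231] pointing down, gripper open.
Joint ranges: [-3.04, 3.04], [-0.91, 1.82], [-1.04, 1.36], [-1.92, 1.95], [-1.52, 1.45], [-3.14, 3.14]. Speed limits (rad/s): [2.22, 2.22, 2.79, 3.14, 3.14, 3.14].

## Interface

Orientations are given as a unit quaternion [x, y, z, w].
In Python, from cell import bot, imaging gives the robot as it stands. The module is installed in compiled form; this text tells all that it offers.
- The arm moves only by the shell command python3 -m inch 'ROWS' [FORCE]. ROWS is JSON, a list of rows, each a list of 3 entries, a list of its own where there are three numbers: the closure, from 0 (fully open) to 1 (shut), then the shift along the tool's x, y, z in m, then the turn about the tool's x in degrees. In form: [[hand, [dx, dy, dz], spin], ...]. A call has 1 to 10 rows; each row shifts and turns the commanded pose from where the row before left it, along the tool's axes as they then stand; what a row does not reach is not made up. A row lasts 1/8 s, in which the tool goes at most 62.5 mm and 10.7 degrees, less where a joint would pass 70% of its speed; a pose out of reach is approached as far as the arm can. A call is refused whole if a number of a shift passes 0.0625 or a number of a turn 10.7, either way. A call with a gripper value outside its range is refused whole. The fingers move at their own pace and stop on an object; FORCE is the grip in N (left out, the last holds). Time passes only in rows, so rows that do not move let the fingers close. It gives the time, the measured TCP pose, the force and the opening at its end, in the units of the state.
- bot.observe(): the state, without advancing time (a new reading comes with each control period).
- imaging.capture(name): name is "scene" or "top"; returns the picture (420x560x3 uint8, blue, green, red); there is no depth.
- imaging.camera_info(name): a dict with "fx", "fy", "cx", "cy" (pixels), "R" (3x3) and "t" (3): a world point X has camera coordinates R X + t. Camera axes: x right, y down, z forward; pixel columns grow to the right and rows downward; lengths in m; the calibration is good to about 2 mm. A picture is of the moment at which its call begins. camera_info takes no time and is no camera call.
- bot.job_done(): hands the job in, once; it reports no verdict.
Trained networks look in the newest picture that a camera, given by its name, has taken for a name from the list of things; names that differ only in an ending like _2 or _b are one class to them, and where a whole thing is asked for, a point or a joint stands for the part that bears it (a point fixed in the world has none). Each returns a list of dicts, best first, with "score" (0 to 1); they miss things now and then, are a little off and sometimes report something else, mostly with a low value. They report only what shows in the picture. A call takes as long as a camera call.
- imaging.spot_in(camera, query): "at" ([row, column] in pixels, amid what is visible of it).
The state is a dict: "time": time; "q": joint angles; "joint_vel": joint speeds; "effort": joint torques, N m; "position": TCP position; "tcp_rot": TCP orientation; "wrist_force": force on the tool from outside, world axes, zero at the start; "wrist_torque": the same for the moment, N m; "grip_width": opening from 0.0 (shut) to 1.0 (fully open).
Only numpy, scipy, OpenCV 4.12 (cv2) and the standard library are available. Lean on these libraries where they do the work, as an engineer would, in place of code of your own. Each camera call takes 0.05 s, during which the arm holds its last target.

## Working session

There is one attempt and no reset: what is moved stays moved. The work goes in short steps, Python scripts to look and compute and a shell command to move; the robot and the scene stay as the last step left them, time stands still between calls to the robot, and variables do not carry over. Pictures are saved under pics/ and viewed, and the job is handed in when it is done.

```bash
mkdir -p pics; ls; python3 - <<'E'
from cell import bot, imaging
import cv2
s=bot.observe(); print(s['time'],s['position'],s['tcp_rot'],s['grip_width'])
for n in ("scene","top"):
    im=imaging.capture(n); cv2.imwrite(f"pics/{n}0.png",im)
    c=imaging.camera_info(n); print(n,c)
E
```

```text
pics
0.0 [0.16862192 0.52322212 0.23065589] [ 0.10934781  0.69867179 -0.11025437  0.69838726] 0.9995430723566168
scene {'fx': 514.2988756968148, 'fy': 514.2988756968148, 'cx': 280.5565430745908, 'cy': 206.57858051625618, 'R': array([[ 0.55284121, -0.83321678, -0.01078872],
       [-0.43223842, -0.27567392, -0.85858828],
       [ 0.71241599,  0.47932628, -0.51255221]]), 't': array([-0.3057319 ,  0.37669222,  0.93673089])}
top {'fx': 399.5385104450945, 'fy': 399.5385104450945, 'cx': 281.52216366176145, 'cy': 211.3114646549923, 'R': array([[-0.02118787, -0.99963586, -0.01670964],
       [-0.98532584,  0.02371   , -0.16902905],
       [ 0.16936368,  0.01288308, -0.98546942]]), 't': array([0.01911679, 0.56726614, 1.03506895])}
```

View pics/scene0.png

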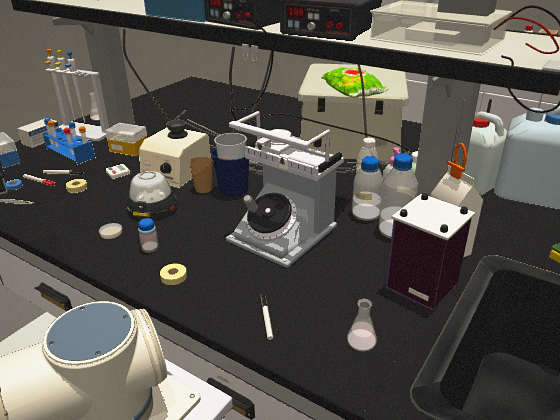

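View pics/top0.png

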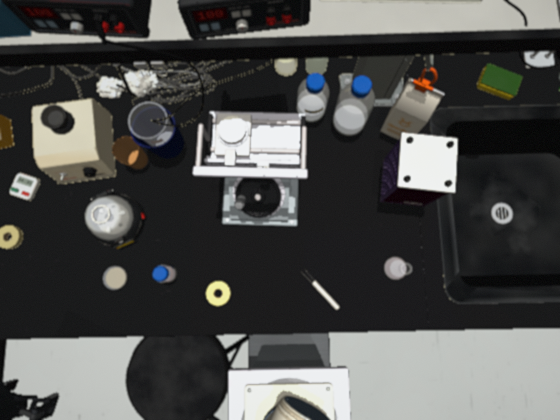

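```bash
python3 - <<'E'
from cell import bot, imaging
for n in ("scene","top"):
    for q in ("stage","crank_mid","index_tip","flag_tip","carriage","handwheel","flask_mid","bottle_mid"):
        r=imaging.spot_in(n,q); print(n,q,[(round(d['score'],2),[round(float(v),1) for v in d['at']]) for d in r[:2]])
E
```

```text
scene stage [(0.73, [197.1, 285.5])]
scene crank_mid [(0.74, [202.8, 253.5])]
scene index_tip [(0.66, [143.8, 276.2])]
scene flag_tip []
scene carriage [(0.88, [144.9, 273.6])]
scene handwheel [(0.89, [215.6, 271.1])]
scene flask_mid [(0.62, [331.4, 364.8])]
scene bottle_mid [(0.77, [234.6, 149.2])]
top stage [(0.97, [162.4, 254.0])]
top crank_mid []
top index_tip [(0.84, [136.2, 233.1])]
top flag_tip [(0.44, [165.6, 261.1])]
top carriage [(0.75, [138.3, 230.9])]
top handwheel [(0.85, [195.1, 259.7])]
top flask_mid [(0.57, [269.5, 394.7])]
top bottle_mid [(0.85, [276.0, 165.6])]
```

```bash
python3 - <<'E'
import cv2,numpy as np
a=cv2.imread('pics/scene0.png')[100:280,215:355]; b=cv2.imread('pics/top0.png')[100:240,180:320]
cv2.imwrite('pics/z1.png',cv2.resize(a,None,fx=4.2,fy=3.3*1.0,interpolation=cv2.INTER_CUBIC) if 0 else cv2.resize(a,None,fx=3.3,fy=3.3,interpolation=cv2.INTER_CUBIC))
cv2.imwrite('pics/z2.png',cv2.resize(b,None,fx=4,fy=4,interpolation=cv2.INTER_CUBIC))
E
```

```text
(no output)
```

View pics/z1.png

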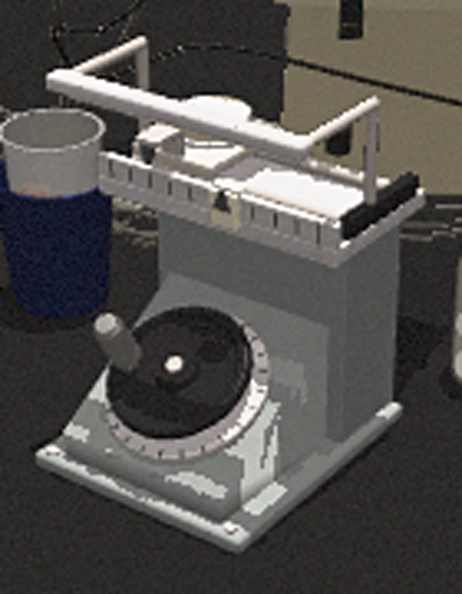

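View pics/z2.png

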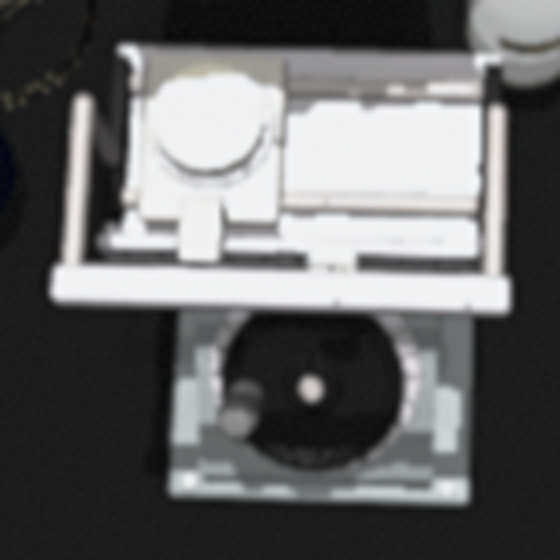

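```bash
cat > h.py <<'E'
import numpy as np
from cell import bot, imaging
CI={n:imaging.camera_info(n) for n in("scene","top")}
def proj(n,X):
    c=CI[n];p=np.asarray(X)@np.array(c['R']).T+c['t'];return np.stack([c['fx']*p[...,0]/p[...,2]+c['cx'],c['fy']*p[...,1]/p[...,2]+c['cy']],-1)
def ray(n,u,v):
    c=CI[n];R=np.array(c['R']);d=R.T@np.array([(u-c['cx'])/c['fx'],(v-c['cy'])/c['fy'],1]);o=-R.T@np.array(c['t']);return o,d
def onz(n,u,v,z):
    o,d=ray(n,u,v);return o+d*(z-o[2])/d[2]
E
python3 - <<'E'
from h import *
print(ray('scene',0,0)[0],ray('top',0,0)[0])
Z=lambda x,y:(180+x/4,100+y/4); S=lambda x,y:(215+x/3.3,100+y/3.3)
print('top bar front-bottom L,R z.31',onz('top',*Z(50,300),.31),onz('top',*Z(512,313),.31))
print('top bar back-top z.324',onz('top',*Z(52,262),.324),onz('top',*Z(510,277),.324))
print('base front z0',onz('top',*Z(168,502),0.0),onz('top',*Z(470,503),0.0))
print('hub z.12',onz('top',*Z(311,388),.115), onz('scene',*S(174,363),.115))
print('scene bar top front L,R',onz('scene',*S(47,75),.317),onz('scene',*S(308,150),.317))
print('crank end', onz('top',*Z(238,420),.14), onz('scene',*S(108,325),.14))
print('scene base corners',onz('scene',*S(37,457),0.01),onz('scene',*S(240,545),0.01),onz('scene',*S(402,408),.01))
print('flag',onz('scene',*S(222,193),.25))
print('TCP',proj('scene',bot.observe()['position']),proj('top',bot.observe()['position']))
E
```

```text
[-0.33550003 -0.59989646  0.80024856] [ 0.38404394 -0.00767492  1.11623268]
top bar front-bottom L,R z.31 [0.60398825 0.18709514 0.31      ] [ 0.59086345 -0.05353751  0.31      ]
top bar back-top z.324 [0.62033129 0.18301422 0.324     ] [ 0.60624787 -0.05233296  0.324     ]
base front z0 [0.53926846 0.17590073 0.        ] [ 0.53356024 -0.03718955  0.        ]
hub z.12 [0.59476368 0.06550355 0.115     ] [0.58489805 0.05926761 0.115     ]
scene bar top front L,R [0.6111535  0.19023794 0.317     ] [ 0.5974488  -0.05082289  0.317     ]
crank end [0.57028372 0.10939535 0.14      ] [0.57061324 0.11135923 0.14      ]
scene base corners [0.5422236 0.1701855 0.01     ] [ 0.53294753 -0.03510815  0.01      ] [ 0.77006803 -0.04747033  0.01      ]
flag [0.62509006 0.0394844  0.25      ]
TCP [ -1.00674319 189.65072321] [ 38.88454845 388.83072806]
```

```bash
cat >> h.py <<'E'
def stage(p):
    c,s=np.cos(p[2]),np.sin(p[2]);return np.array([[c,-s,0],[s,c,0],[0,0,1]]),np.array([p[0],p[1],0])
AX=np.array([-.5,0,.866025]);UP=np.array([.866025,0,.5]);LF=np.array([0,1.,0]);WC=np.array([-.099,0,.1294])
def crank(a,out=0): # a: angle clockwise from left
    return WC+AX*out+.044*(np.cos(a)*LF+np.sin(a)*UP)
E
python3 - <<'E'
from h import *
from scipy.optimize import least_squares
Z=lambda x,y:(180+x/4,100+y/4); S=lambda x,y:(215+x/3.3,100+y/3.3)
fb=lambda y,x,z:np.array([x,y,z])
obs=[('top',Z(50,300),fb(.118,-.088,.31)),('top',Z(512,313),fb(-.118,-.088,.31)),('top',Z(52,262),fb(.118,-.068,.324)),('top',Z(510,277),fb(-.118,-.068,.324)),
('scene',S(47,75),fb(.118,-.088,.317)),('scene',S(308,150),fb(-.118,-.088,.317))]
def res(p):
    R,t=stage(p);f=[]
    def e(n,uv,X):f.extend(proj(n,R@X+t)-np.array(uv))
    for n,uv,X in obs:e(n,uv,X)
    hub=WC+AX*p[3]; e('top',Z(311,388),hub);e('scene',S(174,363),hub)
    k=crank(p[4],.023);e('top',Z(238,420),k);e('scene',S(108,325),k)
    return np.array(f)
r=least_squares(res,[.683,.062,-.055,-.02,-.4],loss='soft_l1');p=r.x
print(p,np.degrees(p[4]));print(r.fun.round(1).reshape(-1,2) if 0 else res(p).round(1).reshape(-1,2).tolist())
R,t=stage(p);print('crank mid',R@crank(p[4])+t,'wc',R@WC+t)
fl=onz('scene',*S(222,193),.25);print('flag in stage',R.T@(fl-t))
E
```

```text
[ 0.68404866  0.06125639 -0.05081067 -0.02375046 -0.21731736] -12.451367336325003
[[1.7, 0.8], [-0.7, 0.3], [0.2, -0.8], [0.3, -1.8], [-0.2, 1.7], [-1.2, 1.2], [0.1, -0.4], [0.7, -0.7], [-0.5, 0.7], [-0.4, -0.9]]
crank mid [0.57915331 0.1096114  0.12465656] wc [0.58517643 0.06628448 0.1294    ]
flag in stage [-0.05777674 -0.02473833  0.25      ]
```

```bash
cat >> h.py <<'E'
P=np.array([0.68404866,0.06125639,-0.05081067]);RS,TS=stage(P)
toS=lambda X:RS.T@(np.asarray(X)-TS)
toW=lambda X:RS@np.asarray(X)+TS
E
python3 - <<'E'
from h import *
Z=lambda x,y:(180+x/4,100+y/4); S=lambda x,y:(215+x/3.3,100+y/3.3)
for z in(.25,.262,.27): print(toS(onz('top',*Z(200,250),z)),toS(onz('top',*Z(332,258),z)),toS(onz('scene',*S(155,140),z)),toS(onz('scene',*S(222,193),z)))
E
python3 -m inch '[[0,[-0.0625,0,0],0],[0,[-0.0625,0,0],0],[0,[-0.0625,0,0],0],[0,[-0.0625,0,0],0],[0,[-0.0625,0,0],0],[0,[-0.0625,0,0],0],[0,[-0.0625,0,0],0],[0,[-0.0625,0,0],0]]' 30
python3 - <<'E'
from h import *
from scipy.spatial.transform import Rotation as Ro
s=bot.observe();print(s['q'].round(3),Ro.from_quat(s['tcp_rot']).as_matrix().round(3))
E
```

```text
[-0.03962854  0.05410628  0.25      ] [-0.04245245 -0.02043826  0.25      ] [-0.00960937  0.07721177  0.25      ] [-0.05777674 -0.02473833  0.25      ]
[-0.04318169  0.05219198  0.262     ] [-0.04596649 -0.02131989  0.262     ] [-0.03087345  0.05999861  0.262     ] [-0.07799038 -0.03972813  0.262     ]
[-0.04555046  0.05091579  0.27      ] [-0.04830917 -0.02190763  0.27      ] [-0.04504951  0.04852317  0.27      ] [-0.09146613 -0.04972133  0.27      ]
time: 1.9
position: [0.1483, 0.4687, 0.5585]
tcp_rot: [0.176, 0.675, -0.042, 0.715]
wrist_force: [-0.8, 0.7, 0.0]
grip_width: 1.003
[1.089 0.151 0.727 1.949 0.007 1.402] [[ 0.085  0.298  0.951]
 [ 0.177  0.934 -0.309]
 [-0.98   0.195  0.027]]
```

```bash
cat >> h.py <<'E'
from scipy.spatial.transform import Rotation as Ro
def st():
    s=bot.observe();M=Ro.from_quat(s['tcp_rot']).as_matrix()
    print(round(s['time'],2),'q',s['q'].round(3),'p',s['position'].round(4),'x',M[:,0].round(3),'y',M[:,1].round(3),'z',M[:,2].round(3),'F',s['wrist_force'].round(1),round(s['grip_width'],2))
    return s
E
python3 -m inch '[[0,[0,0,0],0],[0,[0.01,0,0],0]]'
python3 -c "from h import *; st()"
python3 -m inch '[[0,[0.05,0,0],0],[0,[0.05,0,0],0]]'
python3 -c "from h import *; st()"
```

```text
time: 2.15
position: [0.1497, 0.4715, 0.5479]
tcp_rot: [0.176, 0.675, -0.043, 0.715]
wrist_force: [-0.7, 0.6, -0.6]
grip_width: 1.0
2.15 q [1.09  0.143 0.685 1.915 0.007 1.402] p [0.1497 0.4715 0.5479] x [ 0.085  0.177 -0.981] y [0.299 0.934 0.194] z [ 0.951 -0.309  0.027] F [-0.7  0.6 -0.6] 1.0
time: 2.4
position: [0.1584, 0.4897, 0.4472]
tcp_rot: [0.175, 0.675, -0.043, 0.715]
wrist_force: [-0.1, 0.8, 0.6]
grip_width: 1.002
2.4 q [1.091 0.088 0.336 1.623 0.006 1.404] p [0.1584 0.4897 0.4472] x [ 0.084  0.175 -0.981] y [0.299 0.935 0.192] z [ 0.951 -0.309  0.026] F [-0.1  0.8  0.6] 1.0
```

```bash
cat >> h.py <<'E'
def to(X,step=.06):
    s=bot.observe();M=Ro.from_quat(s['tcp_rot']).as_matrix();d=M.T@(np.asarray(X)-s['position']);n=int(np.ceil(np.linalg.norm(d)/step));print('rows',n,'each',(d/n).round(4).tolist(),'total',d.round(4).tolist())
E
python3 -c "
from h import *
st();to([.42,.25,.5])"
```

```text
2.4 q [1.091 0.088 0.336 1.623 0.006 1.404] p [0.1584 0.4897 0.4472] x [ 0.084  0.175 -0.981] y [0.299 0.935 0.192] z [ 0.951 -0.309  0.026] F [-0.1  0.8  0.6] 1.0
rows 6 each [-0.012, -0.0226, 0.054] total [-0.0718, -0.1357, 0.3242]
```

```bash
python3 -m inch '[[0,[-0.012,-0.0226,0.054],0],[0,[-0.012,-0.0226,0.054],0],[0,[-0.012,-0.0226,0.054],0],[0,[-0.012,-0.0226,0.054],0],[0,[-0.012,-0.0226,0.054],0],[0,[-0.012,-0.0226,0.054],0]]'
python3 -c "
from h import *
st();to([.46,-.2,.52])"
```

```text
time: 3.15
position: [0.4206, 0.2488, 0.5018]
tcp_rot: [0.176, 0.676, -0.043, 0.714]
wrist_force: [0.8, 1.4, -0.7]
grip_width: 1.002
3.15 q [0.27  0.115 0.518 1.847 0.15  0.592] p [0.4206 0.2488 0.5018] x [ 0.081  0.178 -0.981] y [0.299 0.934 0.194] z [ 0.951 -0.309  0.023] F [ 0.8  1.4 -0.7] 1.0
rows 8 each [-0.0118, -0.0505, 0.0221] total [-0.0944, -0.4039, 0.1768]
```

```bash
python3 -m inch '[[0,[-0.0118,-0.0505,0.0221],0],[0,[-0.0118,-0.0505,0.0221],0],[0,[-0.0118,-0.0505,0.0221],0],[0,[-0.0118,-0.0505,0.0221],0],[0,[-0.0118,-0.0505,0.0221],0],[0,[-0.0118,-0.0505,0.0221],0],[0,[-0.0118,-0.0505,0.0221],0],[0,[-0.0118,-0.0505,0.0221],0]]'
python3 -c "
from h import *
st();to([.46,-.2,.72])"
```

```text
time: 4.15
position: [0.4564, -0.1924, 0.4807]
tcp_rot: [0.175, 0.661, -0.048, 0.728]
wrist_force: [0.2, -0.1, 0.8]
grip_width: 1.001
4.15 q [-0.692  0.201  0.57   1.949  0.203 -0.376] p [ 0.4564 -0.1924  0.4807] x [ 0.122  0.161 -0.979] y [0.3   0.934 0.191] z [ 0.946 -0.317  0.065] F [ 0.2 -0.1  0.8] 1.0
rows 4 each [-0.0588, 0.01, 0.0053] total [-0.2351, 0.0398, 0.0214]
```

```bash
python3 -m inch '[[0,[-0.0588,0.01,0.005],0],[0,[-0.0588,0.01,0.005],0],[0,[-0.0588,0.01,0.005],0],[0,[-0.0588,0.01,0.005],0]]'
python3 -c "
from h import *
st();to([.46,-.2,.72])"
```

```text
time: 4.65
position: [0.4439, -0.1574, 0.5661]
tcp_rot: [0.151, 0.597, -0.081, 0.784]
wrist_force: [-0.8, 0.4, -0.0]
grip_width: 0.996
4.65 q [-0.654  0.093  0.662  1.948  0.21  -0.3  ] p [ 0.4439 -0.1574  0.5661] x [ 0.274  0.052 -0.96 ] y [0.308 0.941 0.139] z [ 0.911 -0.334  0.242] F [-0.8  0.4 -0. ] 1.0
rows 3 each [-0.0485, -0.0046, 0.022] total [-0.1456, -0.0137, 0.0661]
```

```bash
python3 -m inch '[[0,[-0.055,0,0.02],0],[0,[-0.055,0,0.02],0],[0,[-0.055,0,0.02],0]]'
python3 -c "
from h import *
st();to([.46,-.0,.72])"
```

```text
time: 5.03
position: [0.4518, -0.1635, 0.6227]
tcp_rot: [0.135, 0.546, -0.104, 0.82]
wrist_force: [-0.2, -0.6, -0.3]
grip_width: 0.999
5.03 q [-0.658  0.081  0.789  1.948  0.216 -0.275] p [ 0.4518 -0.1635  0.6227] x [ 0.381 -0.024 -0.924] y [0.319 0.942 0.107] z [ 0.868 -0.335  0.367] F [-0.2 -0.6 -0.3] 1.0
rows 4 each [-0.0227, 0.0418, -0.003] total [-0.0907, 0.1671, -0.0121]
```

```bash
python3 -m inch '[[0,[-0.005,0.055,-0.005],0],[0,[-0.005,0.055,-0.005],0],[0,[-0.005,0.055,-0.005],0],[0,[-0.005,0.055,-0.005],0]]'
python3 -c "
from h import *
st();to([.46,.06,.72])"
```

```text
time: 5.52
position: [0.4954, 0.0521, 0.6455]
tcp_rot: [0.136, 0.54, -0.104, 0.824]
wrist_force: [0.5, 0.3, -0.6]
grip_width: 1.004
5.53 q [-0.065  0.125  0.908  1.948  0.002  0.283] p [0.4954 0.0521 0.6455] x [ 0.395 -0.023 -0.919] y [0.318 0.942 0.112] z [ 0.862 -0.336  0.379] F [ 0.5  0.3 -0.6] 1.0
rows 2 each [-0.0413, 0.0023, -0.0025] total [-0.0826, 0.0046, -0.005]
```

```bash
python3 -m inch '[[0,[-0.055,0.002,0.015],0],[0,[-0.055,0.002,0.015],0],[0,[-0.055,0.002,0.015],0]]'
python3 -c "
from h import *
st();print(toS(bot.observe()['position']), RS.T@Ro.from_quat(bot.observe()['tcp_rot']).as_matrix())"
```

```text
time: 5.9
position: [0.4574, 0.043, 0.7037]
tcp_rot: [0.139, 0.485, -0.098, 0.857]
wrist_force: [0.3, -0.3, -0.7]
grip_width: 0.999
5.9 q [-0.101  0.048  0.96   1.948  0.018  0.254] p [0.4574 0.043  0.7037] x [ 0.509 -0.034 -0.86 ] y [0.304 0.942 0.143] z [ 0.805 -0.334  0.49 ] F [ 0.3 -0.3 -0.7] 1.0
[-0.22547817 -0.02974157  0.70374222] [[ 0.51038831  0.25562602  0.82107193]
 [-0.00764681  0.95610827 -0.29291382]
 [-0.85991005  0.14322121  0.48994121]]
```

```bash
python3 -m inch '[[0,[-0.055,0.002,0.025],-8],[0,[-0.055,0.002,0.025],-9]]'
python3 -c "
from h import *
st();print(toS(bot.observe()['position']), RS.T@Ro.from_quat(bot.observe()['tcp_rot']).as_matrix())"
```

```text
time: 6.15
position: [0.4405, 0.0377, 0.7432]
tcp_rot: [0.007, 0.454, -0.028, 0.89]
wrist_force: [0.7, -0.3, -0.0]
grip_width: 1.0
6.15 q [-0.125  0.018  1.023  1.948  0.03  -0.064] p [0.4405 0.0377 0.7432] x [ 0.586 -0.043 -0.809] y [ 0.056  0.998 -0.013] z [ 0.808 -0.037  0.587] F [ 0.7 -0.3 -0. ] 1.0
[-0.24199312 -0.03584422  0.74323325] [[ 0.58737856  0.00494746  0.80929719]
 [-0.01349364  0.99990218  0.00368084]
 [-0.80919982 -0.01308241  0.58738787]]
```

```bash
cat >> h.py <<'E'
def tcpfor(a,out=.006,back=0.):
    M=Ro.from_quat(bot.observe()['tcp_rot']).as_matrix();return toW(crank(a,out))+M[:,0]*(.019-back)
E
python3 -c "
from h import *
print(tcpfor(-.217,back=.12));to(tcpfor(-.217,back=.12)); print(onz('top',165.6,276,.043),onz('top',394.7,269.5,.05))"
```

```text
[0.51698967 0.11414033 0.21158871]
rows 10 each [0.0472, 0.0087, -0.0253] total [0.4717, 0.0875, -0.2533]
[0.40105707 0.31893697 0.043     ] [ 0.40490959 -0.28802519  0.05      ]
```

```bash
python3 -m inch '[[0,[0.047,0.0087,-0.025],0],[0,[0.047,0.0087,-0.025],0],[0,[0.047,0.0087,-0.025],0],[0,[0.047,0.0087,-0.025],0],[0,[0.047,0.0087,-0.025],0],[0,[0.047,0.0087,-0.025],0],[0,[0.047,0.0087,-0.025],0],[0,[0.047,0.0087,-0.025],0],[0,[0.047,0.0087,-0.025],0],[0,[0.047,0.0087,-0.025],0]]' 30
python3 -c "
from h import *
import cv2
st();to(tcpfor(-.217,back=.12));to(tcpfor(-.217))
for n in('scene','top'):cv2.imwrite(f'pics/{n}1.png',imaging.capture(n))
"
```

```text
time: 7.4
position: [0.5174, 0.1128, 0.2312]
tcp_rot: [0.009, 0.455, -0.029, 0.89]
wrist_force: [1.8, 0.7, -0.1]
grip_width: 1.002
7.4 q [ 0.118 -0.12  -0.593  0.48  -0.111  0.139] p [0.5174 0.1128 0.2312] x [ 0.585 -0.042 -0.81 ] y [ 0.059  0.998 -0.009] z [ 0.809 -0.043  0.586] F [ 1.8  0.7 -0.1] 1.0
rows 1 each [0.0156, 0.0014, -0.0118] total [0.0156, 0.0014, -0.0118]
rows 3 each [0.0452, 0.0005, -0.0039] total [0.1356, 0.0014, -0.0118]
```

View pics/scene1.png

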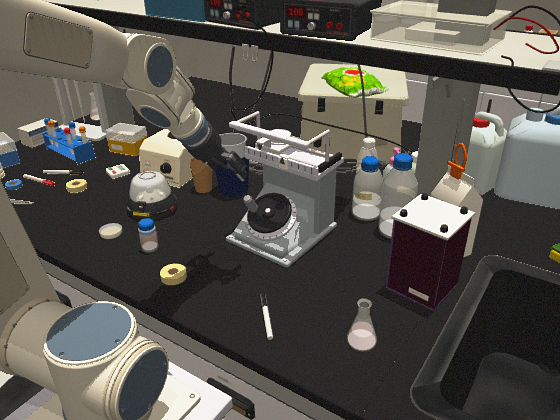

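View pics/top1.png

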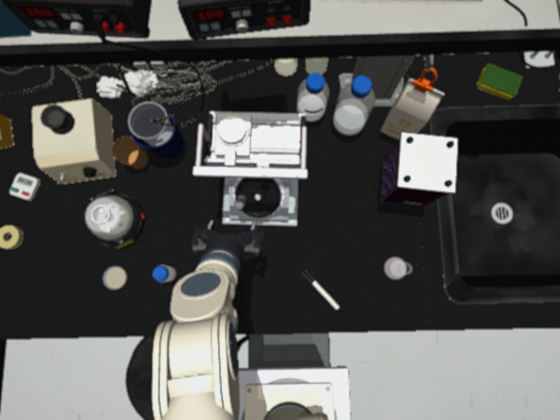

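```bash
python3 -m inch '[[0,[0.03,0.0015,-0.012],0],[0,[0.035,0,0],0],[0,[0.035,0,0],0],[0,[0.035,0,0],0],[0,[0,0,0],0]]' 30
python3 -c "
from h import *
import cv2
st();to(tcpfor(-.217))
for n in('scene','top'):cv2.imwrite(f'pics/{n}2.png',cv2.resize(imaging.capture(n)[100:290,180:360],None,fx=3,fy=3,interpolation=cv2.INTER_CUBIC))
"
```

```text
time: 8.12
position: [0.5876, 0.1093, 0.1151]
tcp_rot: [0.009, 0.456, -0.028, 0.889]
wrist_force: [-0.0, -0.3, -0.2]
grip_width: 0.994
8.12 q [ 0.091  0.123 -0.694  0.136 -0.095  0.116] p [0.5876 0.1093 0.1151] x [ 0.582 -0.042 -0.812] y [ 0.059  0.998 -0.01 ] z [ 0.811 -0.042  0.584] F [-0.  -0.3 -0.2] 0.99
rows 1 each [0.0003, -0.0003, -0.0007] total [0.0003, -0.0003, -0.0007]
```

View pics/scene2.png

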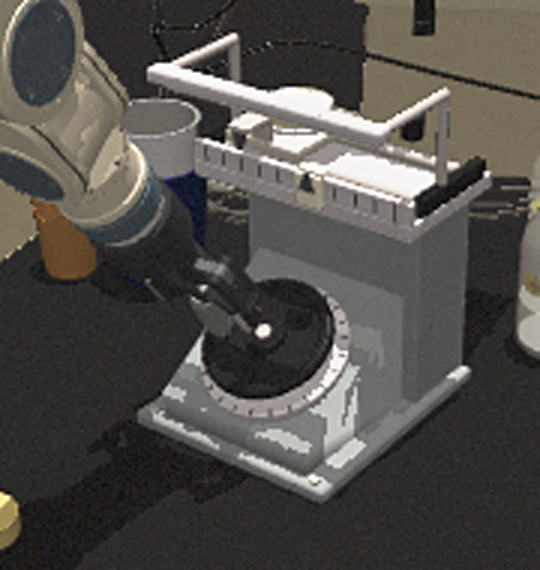

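View pics/top2.png

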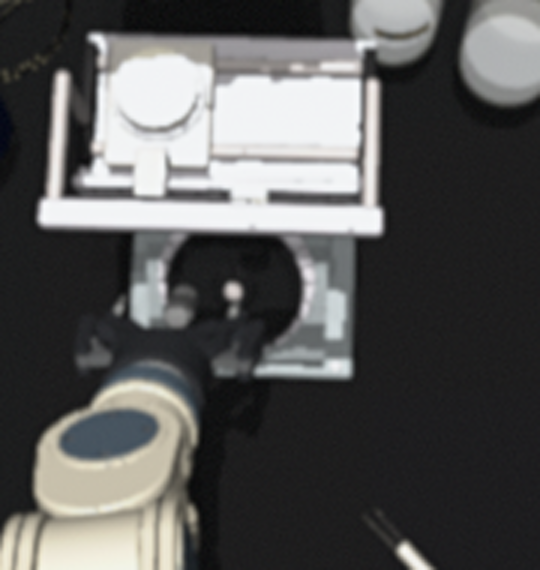

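```bash
python3 -m inch '[[0.4,[0,0,-0.001],0],[0.4,[0,0,0],0],[0.5,[0,0,0],0],[0.5,[0,0,0],0],[0.6,[0,0,0],0],[0.6,[0,0,0],0]]' 20
python3 -c "
from h import *
st()"
```

```text
time: 8.98
position: [0.5853, 0.111, 0.1135]
tcp_rot: [0.008, 0.456, -0.027, 0.889]
wrist_force: [0.2, 0.6, -0.3]
grip_width: 0.402
8.97 q [ 0.094  0.123 -0.7    0.132 -0.095  0.117] p [0.5853 0.111  0.1135] x [ 0.582 -0.041 -0.812] y [ 0.056  0.998 -0.01 ] z [ 0.811 -0.04   0.583] F [ 0.2  0.6 -0.3] 0.4
```

```bash
python3 -m inch '[[0.66,[0,0,0],0],[0.66,[0,0,0],0]]' 20
python3 -c "
from h import *
st()"
python3 -m inch '[[0.75,[0,0,0],0],[0.75,[0,0,0],0],[0.75,[0,0,0],0]]' 20
python3 -c "
from h import *
st()"
```

```text
time: 9.22
position: [0.5852, 0.1109, 0.1135]
tcp_rot: [0.008, 0.456, -0.027, 0.889]
wrist_force: [0.3, -0.1, 0.6]
grip_width: 0.341
9.22 q [ 0.094  0.123 -0.7    0.132 -0.095  0.117] p [0.5852 0.1109 0.1135] x [ 0.582 -0.041 -0.812] y [ 0.056  0.998 -0.01 ] z [ 0.811 -0.04   0.583] F [ 0.3 -0.1  0.6] 0.34
time: 9.6
position: [0.5852, 0.1112, 0.1136]
tcp_rot: [0.009, 0.456, -0.027, 0.889]
wrist_force: [-0.9, 3.1, 0.5]
grip_width: 0.282
9.6 q [ 0.094  0.122 -0.7    0.132 -0.095  0.117] p [0.5852 0.1112 0.1136] x [ 0.582 -0.04  -0.812] y [ 0.056  0.998 -0.009] z [ 0.811 -0.04   0.583] F [-0.9  3.1  0.5] 0.28
```

```bash
cat >> h.py <<'E'
def wheelpos(pr=True):
    s=bot.observe();M=Ro.from_quat(s['tcp_rot']).as_matrix()
    g=toS(s['position']-.019*M[:,0])-WC
    l,u,o=g@LF,g@UP,g@AX
    if pr: print('t',round(s['time'],2),'left %.4f up %.4f out %.4f r %.4f ang %.1f'%(l,u,o,np.hypot(l,u),np.degrees(np.arctan2(u,l))),'F_tool',(M.T@s['wrist_force']).round(1),'T',s['wrist_torque'].round(2),'gw',round(s['grip_width'],3))
    return l,u,o,M,s
def arc(a0,a1,n,lc=0,uc=0):
    # chord shifts in tool frame from angle a0 to a1 deg in n rows, radius 44
    M=RS.T@wheelpos(False)[3]
    A=np.radians(np.linspace(a0,a1,n+1))
    p=.044*(np.cos(A)[:,None]*LF+np.sin(A)[:,None]*UP)
    for k,d in enumerate(np.diff(p,axis=0)@M):print(round(np.degrees(A[k+1]),1),(d).round(4).tolist())
E
python3 -c "
from h import *
wheelpos();arc(-12,36,8)"
```

```text
t 9.6 left 0.0451 up -0.0117 out 0.0063 r 0.0466 ang -14.6 F_tool [-1.1  3.1 -0.6] T [0.67 0.61 0.45] gw 0.282
-6.0 [0.0004, 0.0007, 0.0045]
0.0 [0.0005, 0.0002, 0.0046]
6.0 [0.0005, -0.0002, 0.0046]
12.0 [0.0005, -0.0007, 0.0045]
18.0 [0.0005, -0.0012, 0.0044]
24.0 [0.0004, -0.0017, 0.0043]
30.0 [0.0004, -0.0021, 0.0041]
36.0 [0.0004, -0.0025, 0.0038]
```

```bash
python3 -m inch '[[0.8,[0.0004,0.0007,0.0045],0],[0.8,[0.0005,0.0002,0.0046],0],[0.8,[0.0005,-0.0002,0.0046],0],[0.8,[0.0005,-0.0007,0.0045],0],[0.8,[0.0005,-0.0012,0.0044],0]]' 35
python3 -c "
from h import *
wheelpos()"
python3 -m inch '[[0.8,[0.0004,-0.0017,0.0043],0],[0.8,[0.0004,-0.0021,0.0041],0],[0.8,[0.0004,-0.0025,0.0038],0]]'
python3 -c "
from h import *
import cv2
wheelpos();arc(36,84,8)
for n in('scene','top'):cv2.imwrite(f'pics/{n}3.png',cv2.resize(imaging.capture(n)[100:290,180:360],None,fx=3,fy=3,interpolation=cv2.INTER_CUBIC))
"
```

```text
time: 10.22
position: [0.6036, 0.1091, 0.124]
tcp_rot: [0.008, 0.458, -0.027, 0.889]
wrist_force: [-10.2, 3.4, 4.1]
grip_width: 0.277
t 10.22 left 0.0439 up 0.0095 out 0.0061 r 0.0449 ang 12.3 F_tool [-9.4  2.7 -6. ] T [0.68 1.77 0.41] gw 0.277
time: 10.6
position: [0.614, 0.1023, 0.1302]
tcp_rot: [0.008, 0.458, -0.027, 0.889]
wrist_force: [-9.2, 4.4, 2.0]
grip_width: 0.278
t 10.6 left 0.0376 up 0.0219 out 0.0061 r 0.0436 ang 30.2 F_tool [-7.1  3.8 -6.5] T [0.82 1.73 0.51] gw 0.278
42.0 [0.0004, -0.0029, 0.0036]
48.0 [0.0003, -0.0033, 0.0032]
54.0 [0.0003, -0.0036, 0.0029]
60.0 [0.0003, -0.0039, 0.0025]
66.0 [0.0002, -0.0041, 0.0021]
72.0 [0.0002, -0.0043, 0.0016]
78.0 [0.0002, -0.0044, 0.0012]
84.0 [0.0001, -0.0045, 0.0007]
```

View pics/scene3.png

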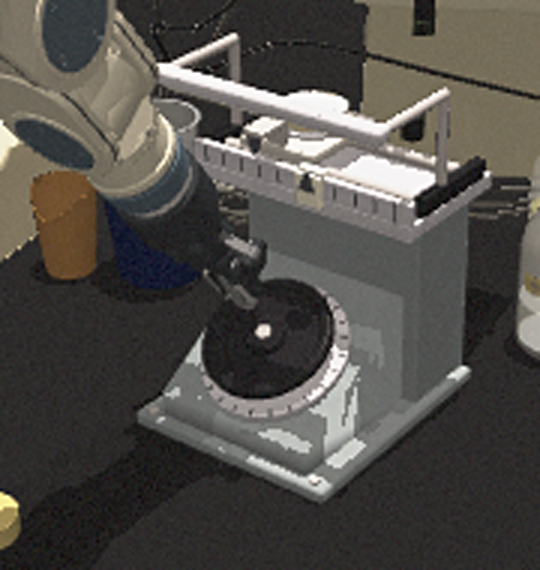

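View pics/top3.png

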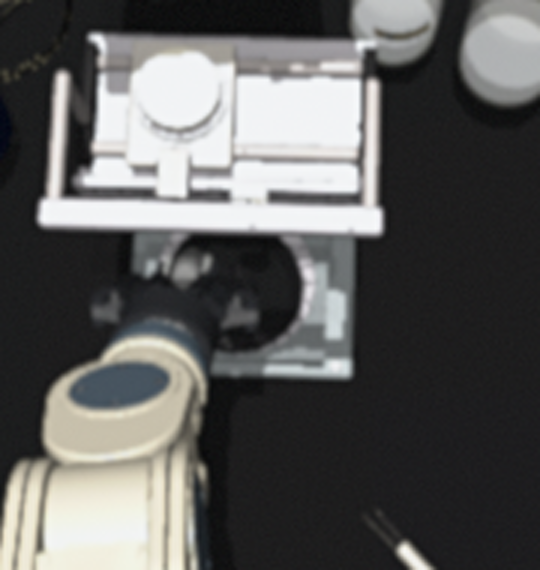

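```bash
python3 -m inch '[[0.8,[0.0004,-0.0029,0.0036],0],[0.8,[0.0003,-0.0033,0.0032],0],[0.8,[0.0003,-0.0036,0.0029],0],[0.8,[0.0003,-0.0039,0.0025],0],[0.8,[0.0002,-0.0041,0.0021],0]]'
python3 -c "
from h import *
import cv2
wheelpos()
for n in('scene','top'):cv2.imwrite(f'pics/{n}4.png',cv2.resize(imaging.capture(n)[100:290,180:360],None,fx=3,fy=3,interpolation=cv2.INTER_CUBIC))
"
```

```text
time: 11.32
position: [0.6256, 0.0841, 0.1375]
tcp_rot: [0.009, 0.457, -0.026, 0.889]
wrist_force: [-7.4, 6.3, 0.8]
grip_width: 0.276
t 11.32 left 0.0200 up 0.0364 out 0.0062 r 0.0416 ang 61.2 F_tool [-5.2  5.9 -5.8] T [1.18 1.61 0.74] gw 0.276
```

View pics/scene4.png

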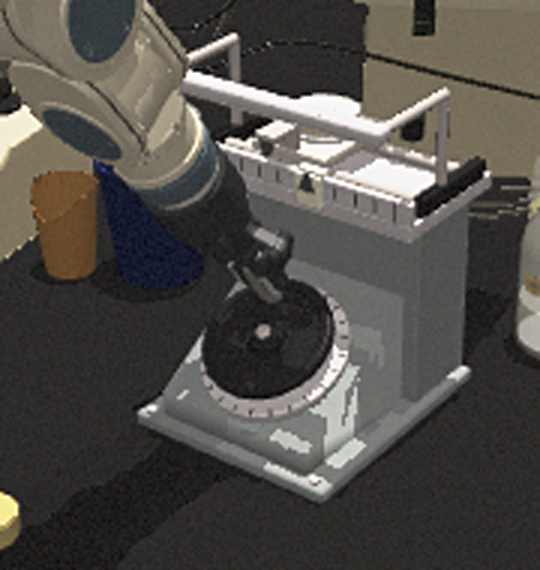

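View pics/top4.png

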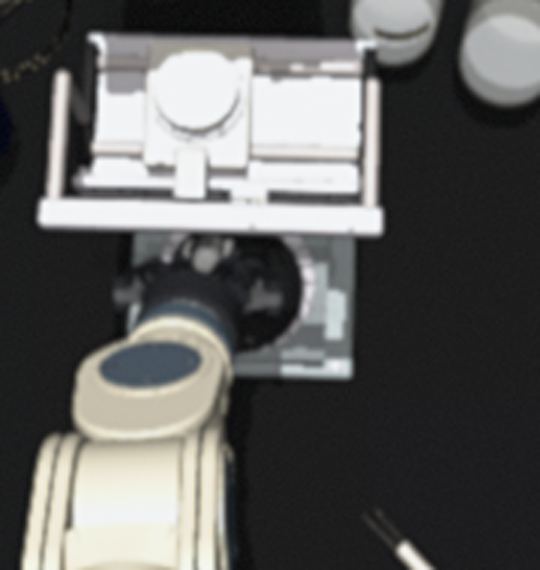

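```bash
python3 -m inch '[[0.8,[0.0002,-0.0043,0.0016],0],[0.8,[0.0002,-0.0044,0.0012],0],[0.8,[0.0001,-0.0045,0.0007],0]]'
python3 -c "
from h import *
wheelpos();arc(84,144,10)"
```

```text
time: 11.8
position: [0.6281, 0.0711, 0.1394]
tcp_rot: [0.009, 0.457, -0.026, 0.889]
wrist_force: [-6.2, 7.6, 1.6]
grip_width: 0.278
t 11.8 left 0.0071 up 0.0401 out 0.0062 r 0.0407 ang 79.9 F_tool [-5.2  7.2 -4.4] T [1.41 1.44 0.92] gw 0.278
90.0 [0.0001, -0.0046, 0.0002]
96.0 [0.0, -0.0046, -0.0002]
102.0 [-0.0, -0.0045, -0.0007]
108.0 [-0.0001, -0.0044, -0.0012]
114.0 [-0.0001, -0.0043, -0.0017]
120.0 [-0.0002, -0.0041, -0.0021]
126.0 [-0.0002, -0.0039, -0.0025]
132.0 [-0.0002, -0.0036, -0.0029]
138.0 [-0.0003, -0.0033, -0.0032]
144.0 [-0.0003, -0.0029, -0.0036]
```

```bash
python3 -m inch '[[0.8,[0.0001,-0.0046,0.0002],0],[0.8,[0,-0.0046,-0.0002],0],[0.8,[0,-0.0045,-0.0007],0],[0.8,[-0.0001,-0.0044,-0.0012],0]]'
python3 -c "
from h import *
import cv2
wheelpos()
cv2.imwrite('pics/scene5.png',cv2.resize(imaging.capture('scene')[100:290,180:360],None,fx=3,fy=3,interpolation=cv2.INTER_CUBIC))
"
```

```text
time: 12.3
position: [0.6259, 0.0533, 0.1388]
tcp_rot: [0.009, 0.457, -0.026, 0.889]
wrist_force: [-4.2, 9.1, 2.0]
grip_width: 0.278
t 12.3 left -0.0107 up 0.0386 out 0.0063 r 0.0401 ang 105.5 F_tool [-4.4  8.8 -2.5] T [1.71 1.1  1.1 ] gw 0.278
```

View pics/scene5.png

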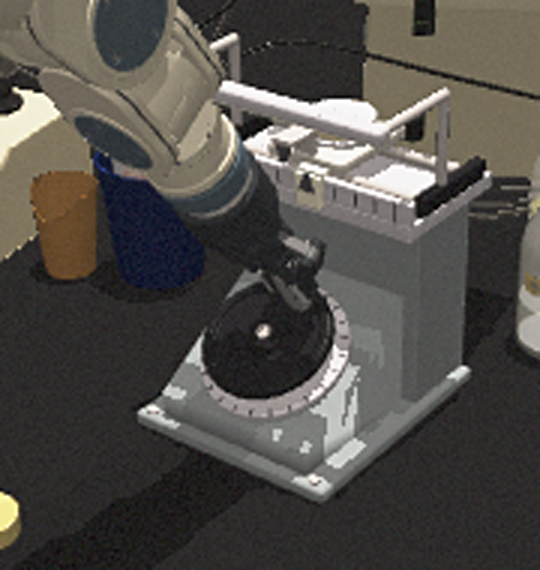

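```bash
python3 -m inch '[[0.8,[-0.0001,-0.0043,-0.0017],0],[0.8,[-0.0002,-0.0041,-0.0021],0],[0.8,[-0.0002,-0.0039,-0.0025],0],[0.8,[-0.0002,-0.0036,-0.0029],0]]'
python3 -c "
from h import *
wheelpos()"
python3 -m inch '[[0.8,[-0.0003,-0.0033,-0.0032],0],[0.8,[-0.0003,-0.0029,-0.0036],0]]'
python3 -c "
from h import *
wheelpos();arc(144,216,12)
import cv2
cv2.imwrite('pics/scene6.png',cv2.resize(imaging.capture('scene')[100:290,180:360],None,fx=3,fy=3,interpolation=cv2.INTER_CUBIC))
"
```

```text
time: 12.85
position: [0.6178, 0.038, 0.1346]
tcp_rot: [0.009, 0.456, -0.026, 0.889]
wrist_force: [-1.2, 10.2, 1.6]
grip_width: 0.274
t 12.85 left -0.0264 up 0.0302 out 0.0064 r 0.0401 ang 131.2 F_tool [-2.4 10.1 -0.4] T [1.85 0.52 1.31] gw 0.274
time: 13.1
position: [0.612, 0.0321, 0.1315]
tcp_rot: [0.009, 0.456, -0.025, 0.89]
wrist_force: [0.9, 9.1, 1.8]
grip_width: 0.275
t 13.1 left -0.0326 up 0.0239 out 0.0065 r 0.0404 ang 143.8 F_tool [-1.3  9.1  1.4] T [1.84 0.24 1.29] gw 0.275
150.0 [-0.0004, -0.0025, -0.0038]
156.0 [-0.0004, -0.0021, -0.0041]
162.0 [-0.0004, -0.0016, -0.0043]
168.0 [-0.0004, -0.0012, -0.0044]
174.0 [-0.0005, -0.0007, -0.0045]
180.0 [-0.0005, -0.0002, -0.0046]
186.0 [-0.0005, 0.0002, -0.0046]
192.0 [-0.0005, 0.0007, -0.0045]
198.0 [-0.0005, 0.0012, -0.0044]
204.0 [-0.0004, 0.0017, -0.0043]
210.0 [-0.0004, 0.0021, -0.0041]
216.0 [-0.0004, 0.0025, -0.0038]
```

View pics/scene6.png

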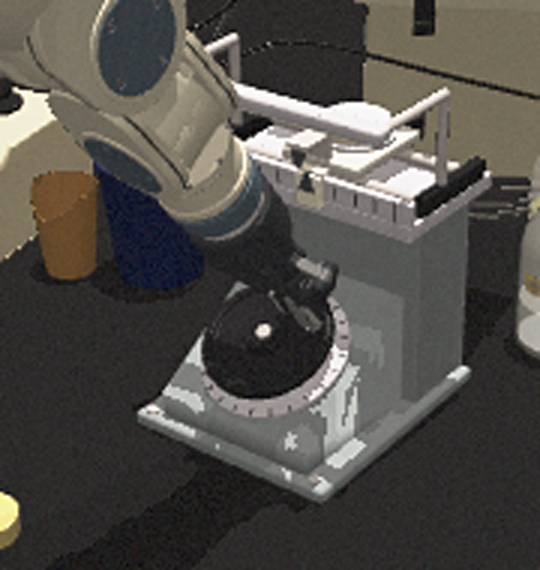

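```bash
python3 -m inch '[[0.8,[-0.0004,-0.0025,-0.0038],0],[0.8,[-0.0004,-0.0021,-0.0041],0],[0.8,[-0.0004,-0.0016,-0.0043],0],[0.8,[-0.0004,-0.0012,-0.0044],0]]'
python3 -c "
from h import *
wheelpos()
import cv2
cv2.imwrite('pics/scene7.png',cv2.resize(imaging.capture('scene')[130:190,240:320],None,fx=8,fy=8,interpolation=cv2.INTER_CUBIC))
"
```

```text
time: 13.65
position: [0.5983, 0.0249, 0.124]
tcp_rot: [0.009, 0.455, -0.026, 0.89]
wrist_force: [6.1, 6.8, -0.6]
grip_width: 0.277
t 13.65 left -0.0405 up 0.0085 out 0.0066 r 0.0414 ang 168.1 F_tool [3.8 7.1 4.4] T [ 1.31 -0.53  0.93] gw 0.277
```

View pics/scene7.png

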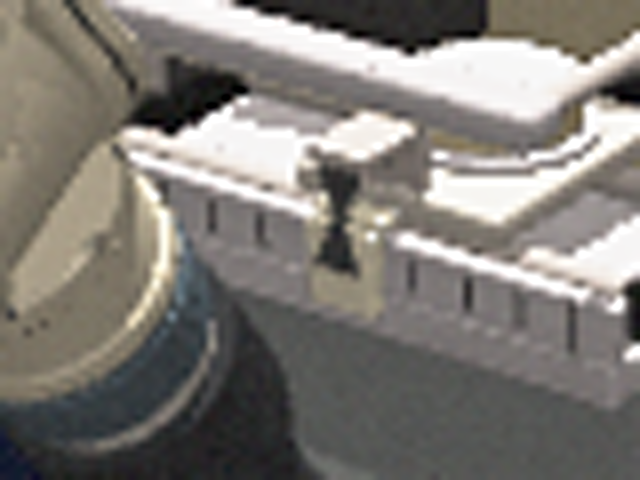

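```bash
python3 -m inch '[[0.8,[-0.0005,-0.0007,-0.0045],0],[0.8,[-0.0005,-0.0002,-0.0046],0],[0.8,[-0.0005,0.0002,-0.0046],0],[0.8,[-0.0005,0.0007,-0.0045],0],[0.8,[-0.0005,0.0012,-0.0044],0]]'
python3 -c "
from h import *
wheelpos()
import cv2
cv2.imwrite('pics/scene8.png',cv2.resize(imaging.capture('scene')[130:190,240:320],None,fx=8,fy=8,interpolation=cv2.INTER_CUBIC))
"
```

```text
time: 14.32
position: [0.5792, 0.0253, 0.1132]
tcp_rot: [0.008, 0.454, -0.028, 0.89]
wrist_force: [10.1, -2.2, -3.7]
grip_width: 0.277
t 14.32 left -0.0410 up -0.0134 out 0.0068 r 0.0431 ang -161.9 F_tool [ 9.  -1.6  6. ] T [-0.23 -0.72 -0.15] gw 0.277
```

View pics/scene8.png

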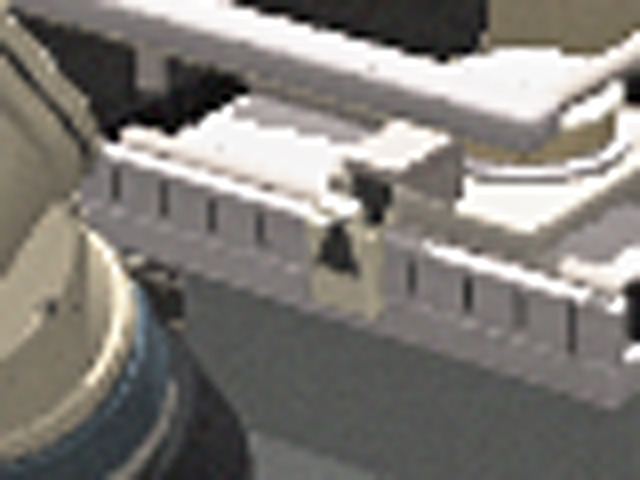

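```bash
python3 -c "
from h import *
a=proj('scene',toW([-.058,-.025,.25]));b=proj('scene',toW([-.058,-.035,.25]));print((a-[240,130])*8,(b-a)*8)"
```

```text
[338.43609216 228.3446644 ] [26.15918871  8.08916149]
```

```bash
python3 -m inch '[[0.8,[-0.0004,0.0017,-0.0043],0],[0.8,[0,0,0],0],[0.8,[0,0,0],0]]'
python3 -c "
from h import *
wheelpos()
import cv2
im=imaging.capture('scene');cv2.imwrite('pics/s9.png',im)
cv2.imwrite('pics/scene9.png',cv2.resize(im[145:170,270:300],None,fx=20,fy=20,interpolation=cv2.INTER_NEAREST))
"
```

```text
time: 14.75
position: [0.575, 0.0269, 0.1106]
tcp_rot: [0.008, 0.455, -0.029, 0.89]
wrist_force: [5.5, -2.8, -0.8]
grip_width: 0.279
t 14.75 left -0.0396 up -0.0184 out 0.0067 r 0.0436 ang -155.0 F_tool [ 4.  -2.4  4.1] T [-0.29 -0.19 -0.23] gw 0.279
```

View pics/scene9.png

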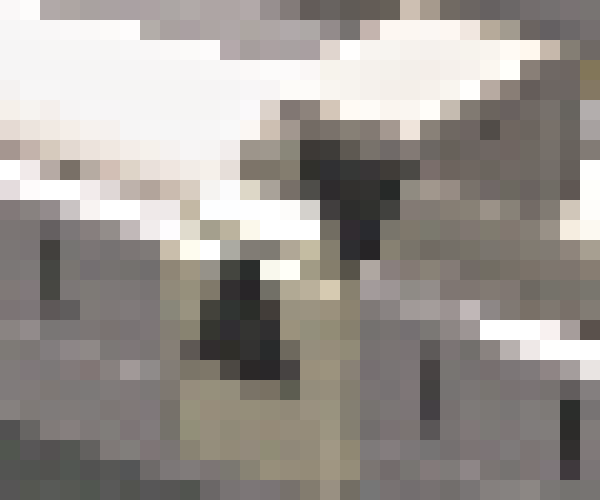

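```bash
python3 -m inch '[[0.8,[0.0004,-0.0017,0.0043],0],[0.8,[0.0005,-0.0012,0.0044],0],[0.8,[0.0005,-0.0007,0.0045],0],[0.8,[0.0005,-0.0002,0.0046],0],[0.8,[0.0005,0.0002,0.0046],0],[0.8,[0.0005,0.0007,0.0045],0],[0.8,[0.0004,0.0012,0.0044],0],[0.8,[0,0,0],0]]'
cat >> h.py <<'E'
import cv2
def zoom(k):
    im=imaging.capture('scene');cv2.imwrite(f'pics/s{k}.png',im)
    cv2.imwrite(f'pics/scene{k}.png',cv2.resize(im[145:170,270:300],None,fx=20,fy=20,interpolation=cv2.INTER_NEAREST))
E
python3 -c "
from h import *
wheelpos();zoom(10)
"
```

```text
time: 15.8
position: [0.5998, 0.0252, 0.1245]
tcp_rot: [0.008, 0.457, -0.027, 0.889]
wrist_force: [-9.2, 1.6, 5.4]
grip_width: 0.275
t 15.8 left -0.0401 up 0.0101 out 0.0063 r 0.0413 ang 165.9 F_tool [-9.8  1.  -4.4] T [0.38 1.52 0.13] gw 0.275
```

View pics/scene10.png

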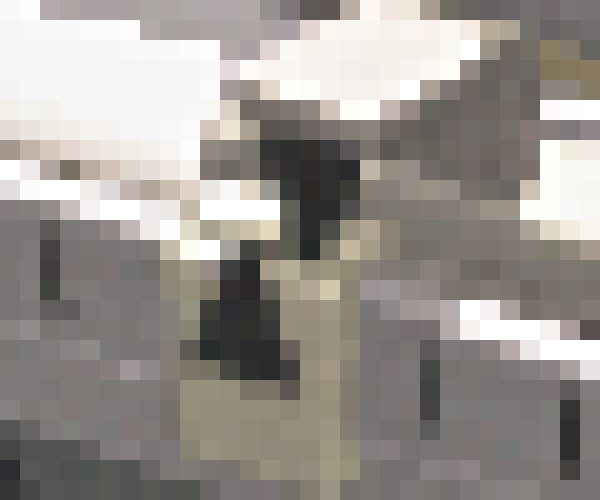

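```bash
python3 -m inch '[[0.8,[0.0004,0.0016,0.0043],0],[0.8,[0.0004,0.0021,0.0041],0],[0.8,[0.0004,0.0025,0.0038],0],[0.8,[0,0,0],0]]'
python3 -c "
from h import *
wheelpos();zoom(11)
"
```

```text
time: 16.35
position: [0.6105, 0.0308, 0.1304]
tcp_rot: [0.008, 0.457, -0.027, 0.889]
wrist_force: [-9.6, -0.2, 4.6]
grip_width: 0.281
t 16.35 left -0.0339 up 0.0222 out 0.0062 r 0.0405 ang 146.9 F_tool [-9.3 -0.8 -5.1] T [0.27 1.65 0.13] gw 0.281
```

View pics/scene11.png

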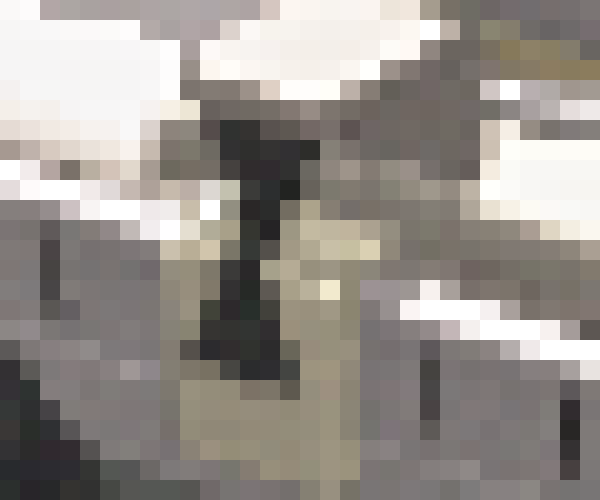

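```bash
python3 -c "
from h import *
print(proj('scene',toW([-.058,-.025,.26]))-proj('scene',toW([-.058,-.025,.24])))
for k in (9,10,11):
    g=cv2.cvtColor(cv2.imread(f'pics/s{k}.png'),cv2.COLOR_BGR2GRAY).astype(float)
    out=[]
    for v in range(150,165):
        r=g[v,278:293];w=np.clip(80-r,0,None)
        out.append((v,round((w*np.arange(278,293)).sum()/max(w.sum(),1e-6),2),int(w.sum())))
    print(k,out)
"
```

```text
[-0.07312499 -7.32698137]
9 [(150, np.float64(0.0), 0), (151, np.float64(0.0), 0), (152, np.float64(285.48), 42), (153, np.float64(286.91), 140), (154, np.float64(287.48), 141), (155, np.float64(287.45), 99), (156, np.float64(287.53), 72), (157, np.float64(287.55), 78), (158, np.float64(281.75), 48), (159, np.float64(281.57), 74), (160, np.float64(281.6), 97), (161, np.float64(281.55), 121), (162, np.float64(281.53), 136), (163, np.float64(283.5), 110), (164, np.float64(291.0), 15)]
10 [(150, np.float64(0.0), 0), (151, np.float64(0.0), 0), (152, np.float64(284.38), 111), (153, np.float64(285.26), 157), (154, np.float64(285.42), 117), (155, np.float64(285.51), 75), (156, np.float64(285.12), 41), (157, np.float64(284.37), 52), (158, np.float64(281.71), 56), (159, np.float64(281.55), 73), (160, np.float64(281.47), 105), (161, np.float64(281.49), 116), (162, np.float64(281.49), 142), (163, np.float64(283.34), 106), (164, np.float64(291.0), 14)]
11 [(150, np.float64(0.0), 0), (151, np.float64(281.46), 61), (152, np.float64(283.04), 159), (153, np.float64(282.72), 115), (154, np.float64(283.25), 101), (155, np.float64(282.47), 76), (156, np.float64(282.62), 71), (157, np.float64(282.0), 24), (158, np.float64(281.64), 61), (159, np.float64(281.57), 70), (160, np.float64(281.5), 103), (161, np.float64(281.56), 119), (162, np.float64(281.5), 138), (163, np.float64(283.57), 105), (164, np.float64(291.0), 9)]
```

```bash
python3 -m inch '[[0.8,[0.0003,0.0029,0.0036],0],[0.8,[0.0001,0.001,0.0011],0],[0.8,[0,0,0],0],[0.8,[0,0,0],0]]'
python3 -c "
from h import *
wheelpos();zoom(12);zoom(13)
for k in (12,13):
    g=cv2.cvtColor(cv2.imread(f'pics/s{k}.png'),cv2.COLOR_BGR2GRAY).astype(float)
    out=[]
    for v in range(150,165):
        r=g[v,278:287];w=np.clip(80-r,0,None)
        out.append((v,float(round((w*np.arange(278,287)).sum()/max(w.sum(),1e-6),2)),int(w.sum())))
    print(k,out)
"
```

```text
time: 16.9
position: [0.6145, 0.0342, 0.1326]
tcp_rot: [0.008, 0.458, -0.028, 0.889]
wrist_force: [-10.9, -0.8, 4.8]
grip_width: 0.282
t 16.9 left -0.0303 up 0.0265 out 0.0062 r 0.0403 ang 138.8 F_tool [-10.2  -1.4  -6. ] T [ 0.09  1.83 -0.09] gw 0.282
12 [(150, 0.0, 0), (151, 280.9, 88), (152, 281.45, 129), (153, 281.8, 128), (154, 281.99, 89), (155, 281.64, 67), (156, 281.0, 10), (157, 282.0, 21), (158, 281.58, 60), (159, 281.59, 66), (160, 281.38, 104), (161, 281.59, 121), (162, 281.48, 137), (163, 282.58, 98), (164, 0.0, 0)]
13 [(150, 0.0, 0), (151, 280.86, 76), (152, 281.45, 129), (153, 281.8, 128), (154, 281.98, 85), (155, 281.59, 66), (156, 281.0, 9), (157, 282.0, 20), (158, 281.63, 63), (159, 281.61, 69), (160, 281.4, 98), (161, 281.52, 124), (162, 281.47, 134), (163, 282.5, 102), (164, 0.0, 0)]
```

View pics/scene12.png

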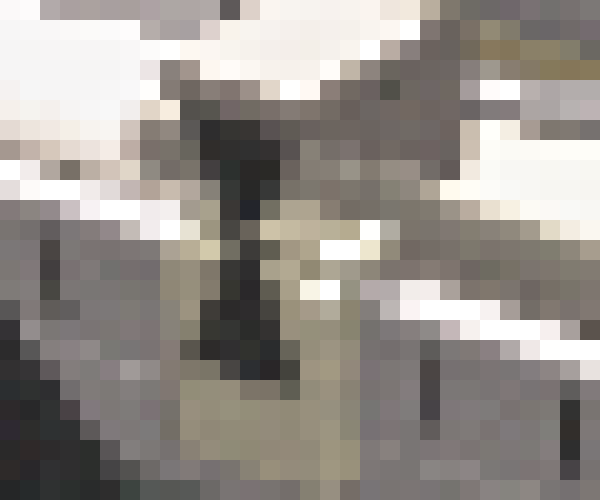

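```bash
python3 -m inch '[[0.6,[0,0,0],0],[0.5,[0,0,0],0],[0.4,[0,0,0],0],[0.3,[0,0,0],0],[0.2,[0,0,0],0],[0.2,[0,0,0],0],[0.2,[0,0,0],0]]'
python3 -c "
from h import *
wheelpos();zoom(14)
for k in (14,):
    g=cv2.cvtColor(cv2.imread(f'pics/s{k}.png'),cv2.COLOR_BGR2GRAY).astype(float)
    out=[]
    for v in range(150,165):
        r=g[v,278:287];w=np.clip(80-r,0,None)
        out.append((v,float(round((w*np.arange(278,287)).sum()/max(w.sum(),1e-6),2)),int(w.sum())))
    print(k,out)
"
```

```text
time: 17.88
position: [0.6158, 0.0344, 0.1335]
tcp_rot: [0.008, 0.456, -0.027, 0.889]
wrist_force: [-0.3, -0.3, 0.1]
grip_width: 0.801
t 17.88 left -0.0300 up 0.0280 out 0.0063 r 0.0411 ang 137.0 F_tool [-0.3 -0.3 -0.2] T [0.07 0.49 0.01] gw 0.801
14 [(150, 0.0, 0), (151, 280.96, 84), (152, 281.51, 133), (153, 281.67, 127), (154, 281.93, 84), (155, 281.63, 62), (156, 281.0, 10), (157, 282.0, 23), (158, 281.63, 68), (159, 281.52, 61), (160, 281.51, 93), (161, 281.57, 127), (162, 281.49, 133), (163, 282.63, 102), (164, 0.0, 0)]
```

Released without disturbance, zero force and the pointer still over the flag. Now I'll withdraw along the tool axis.

```bash
python3 -m inch '[[0.2,[-0.02,0,0],0],[0.2,[-0.03,0,0],0],[0.2,[-0.04,0,0],0],[0.2,[-0.05,0,0],0],[0.2,[-0.05,0,0],0],[0.2,[-0.04,0,0],0],[0.2,[0,0,0],0],[0.2,[0,0,0],0]]'
python3 -c "
from h import *
wheelpos();zoom(15)
for k in (15,):
    g=cv2.cvtColor(cv2.imread(f'pics/s{k}.png'),cv2.COLOR_BGR2GRAY).astype(float)
    out=[]
    for v in range(150,165):
        r=g[v,278:287];w=np.clip(80-r,0,None)
        out.append((v,float(round((w*np.arange(278,287)).sum()/max(w.sum(),1e-6),2)),int(w.sum())))
    print(k,out)
cv2.imwrite('pics/top15.png',cv2.resize(imaging.capture('top')[100:240,180:320],None,fx=4,fy=4,interpolation=cv2.INTER_CUBIC))
cv2.imwrite('pics/sc15.png',cv2.imread('pics/s15.png'))
"
```

```text
time: 18.92
position: [0.4819, 0.0438, 0.3197]
tcp_rot: [0.009, 0.456, -0.027, 0.889]
wrist_force: [0.3, 0.6, 0.0]
grip_width: 0.801
t 18.93 left -0.0275 up 0.0049 out 0.2347 r 0.0279 ang 169.9 F_tool [0.1 0.6 0.2] T [ 0.1   0.54 -0.02] gw 0.801
15 [(150, 0.0, 0), (151, 280.92, 92), (152, 281.44, 124), (153, 281.84, 121), (154, 281.94, 83), (155, 281.61, 62), (156, 281.0, 8), (157, 282.0, 22), (158, 281.71, 62), (159, 281.56, 62), (160, 281.45, 96), (161, 281.56, 119), (162, 281.52, 144), (163, 282.55, 100), (164, 0.0, 0)]
```

View pics/top15.png

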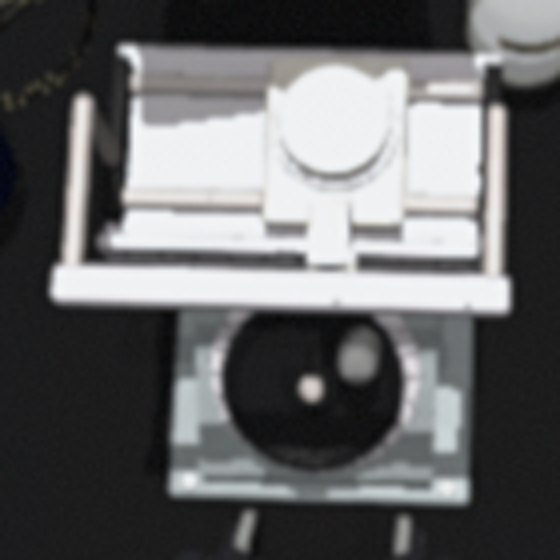

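View pics/sc15.png

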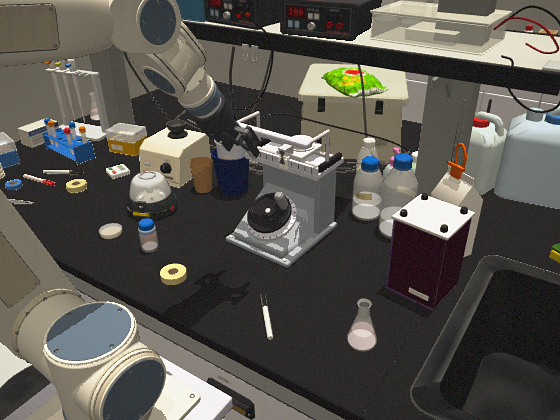

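```bash
python3 -c "
from cell import bot
print(bot.job_done())"
```

```text
the job is handed in; nothing more can be done
None
```

The carriage's pointer stands over the flag's tip to within about 0.5 mm, and the last movement was the anticlockwise return. The job was handed in at about 19 s.

- **Lean:** the moves offer no tilt. I got a lean of about 36° by pushing upward against the wrist's limit. That was enough to clear the light bar at the top.
- **Winding:** I gripped the crank and wound clockwise until the pointer was about 18 mm past the flag. I then came back anticlockwise about 64°, first through the play and then driving the carriage about 18 mm left. I opened the gripper and withdrew about 0.23 m.
- **Last checks:**
  - In the scene picture the pointer's dark tip is at column 281.6–281.7 and the flag's at 281.55–281.7. One pixel is about 3 mm.
  - The top view agrees: carriage bracket at column 331, flag at 332 in the enlarged picture.
  - The picture did not change on release or withdrawal, and the wrist force is about zero.
  - The flask and bottle look unmoved, and the highest wrist force read was about 12 N.
- **Not measured:** the wheel's position in its play could not be read directly. That it is at the anticlockwise end is inferred from the carriage following the crank to the left.

No check failed. The only disagreement was that the grip's measured circle was up to 4 mm under the 44 mm radius in places, probably a wheel-centre error of about 2 mm, and it did no harm.

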